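# Take the filter cassette out of the photometer

## Robot

A 6-joint arm with a two-finger parallel gripper is mounted at the origin on a cart in front of the work surface, level with it; the furniture and walls round the work are solid. World frame = base frame: x ahead of the robot, y to its left, z up, the work surface at z = 0. Lengths are in mm, angles in rad, forces in N, time in s.
With the tool pointing down it reaches from about 300 to 875 mm from the base axis. Payload 6.4 kg.
Tool frame: the origin (TCP) lies midway between the tips of the shut fingers; the grasp point (between the pads) lies 19 mm behind it (arm.grip_depth is the distance from the TCP to the grasp point, in mm); z points along the fingers, y is the line along which they close (so a half turn about z gives the same grasp; the last joint's range is limited). The gripper opens to 85 mm and grips with 20 to 120 N. Pads are 22 mm wide; open, the fingers measure 114 mm over their backs; the gripper's body (76 mm by 85 mm) begins 54 mm behind the grasp point. The pads swing forward as they close: fully open they stand 13 mm farther back than shut.
Start: joints at [-1.413, 0.181, 1.607, -0, 1.354, -0.206], TCP at [204.618, -537.376, 231.288] pointing down, gripper open.
Joint ranges: [-2.99, 2.99], [-0.89, 2.07], [0.3, 2.58], [-1.14, 4.28], [0, 2.63], [-3.12, 3.12]. Speed limits (rad/s): [2.57, 2.57, 3.01, 3.14, 3.14, 3.14].

## Interface

Orientations are given as a unit quaternion [w, x, y, z].
In Python, from rig import observe, cams, workorder, arm gives the robot as it stands.
- The arm moves only by the shell command python3 -m jog 'ROWS' [OPENING]. ROWS is text: rows parted by semicolons, each of 6 numbers parted by spaces: the shift along the tool's x, y, z in m, then the turn, a rotation vector about the tool's x, y, z in units of 10 degrees (1.0 is 10 degrees). A call has 1 to 20 rows; each row is the pose to reach, as a shift and turn from the pose commanded when the call began, along the tool's axes at that moment; what a row does not reach only later rows make up. A row lasts 1/8 s, in which the tool goes at most 62.5 mm and 10.7 degrees, less where a joint would pass 70% of its speed; a pose out of reach is approached as far as the arm can. A call with a gripper value outside its range is refused whole. OPENING is the finger opening in m, from 0 to 0.0854, set as the call begins (- or left out, the last holds). The fingers move at their own pace and stop on an object; the grip force is fixed at half the most. Time passes only in rows, so rows that repeat a pose let the fingers close. It gives the time, the measured TCP pose, the force, the opening and the grip force at its end, in the units of the state.
- observe(): the state, without advancing time (a new reading comes with each control period).
- cams.read_camera(name): name is "scene" or "top"; returns a dict with "frame" (400x640x3 uint8, red, green, blue), "camera_matrix" (3x3 intrinsics, pixels), "T" (4x4, takes a point from camera to world coordinates). Camera axes: x right, y up, looking along -z (the intrinsics and any distortion apply to the point x, -y, -z); pixel columns grow to the right and rows downward; lengths in mm; the calibration is good to about 2 mm. A picture is of the moment at which its call begins. There is no depth.
- workorder.sign_off(): hands the job in; it is judged then, once.
The state is a dict: "clock": time; "q": joint angles; "dq": joint speeds; "joint_torque": joint torques, N m; "tcp_pos": TCP position; "tcp_rot": TCP orientation; "contact_force": force on the tool from outside, world axes, zero at the start; "ft_torque": the same for the moment, N m; "gripper_width": opening from 0.0 (shut) to 1.0 (fully open); "grip_force": force on a finger pad.
Only numpy, scipy, OpenCV 4.12 (cv2) and the standard library are available. Lean on these libraries where they do the work, as an engineer would, in place of code of your own. Each camera call takes 0.05 s, during which the arm holds its last target. There are 200 camera calls.

## Task

The photometer's filter glass has to be looked at: with the flat-blade driver turn the slotted lock screw a quarter turn counterclockwise to its stop, so that its red tab swings off the cassette, and stand the driver back in its stand. Then pinch the cassette's two orange side catches fully together, draw the cassette straight up out of its bay and finish while still holding it there by the pinched catches, upright and still, with its bottom a good five centimetres above the top of the photometer. Leave the other things on the bench where they are.

Things in the scene. Friction and masses are not known exactly. Their poses are not given: they have to be found in the camera images.
- photometer: White bench instrument with a dark deck, fixed; 220 (x) x 220 (y) x 75 mm plus a plug at its rear; its sloping control panel faces -x. Origin on the bench under its centre, z up. Deck at z = 75 mm. The filter bay, 46 (x) x 48 (y) mm, opens in the deck at (35, 0) mm; the lock screw stands at (-15.5, 0) mm. Nothing else rises more than 5 mm over the deck.
- lock (a joint): Captive quarter-turn lock screw, upright hinge on the deck: near 0 locked (red tab points to the cassette, the photometer's +x, and bars its flange); grows counterclockwise seen from above to the stop at 1.57 rad, open (tab to +y, over a green dot). Starts at 0 to 0.2, turns with 0.04 N m, stays where left; the tab (reach 25.5 mm) is clear from about 1 rad on.
- lock_slot (a point): Centre of the top of the lock's round brass head (29 mm across, top 19.5 mm above the deck). A slot 6 mm wide, 19 mm long, 6 mm deep, with closed ends, is sunk in the top along this frame's x axis (the way the red tab points); z up. The frame turns with the screw.
- driver: Flat-blade driver standing blade down in its stand, 130 mm long, 80 g. Origin: centre of the blade's tip edge; z up along the tool. Blade 14 mm wide (x), 3 mm thick (y; 1.6 mm at the tip), 12 mm long, then a 9 mm round shank. Yellow round handle, 26 mm in diameter, from z = 47 to 130 mm; grasp it at z = 70 to 115 mm. The handle's underside sits on the stand.
- stand_hole (a point): Middle of the mouth of the driver's stand: a fixed round aluminium block, 62 mm in diameter, 52 mm tall, with an upright hole 19 mm wide and 48 mm deep; this point is at its top, 52 mm above the bench. The driver stands in it with its tip 47 mm below this point, blade at any angle.
- cassette: Black filter cassette with a round green glass, 64 (x) x 56 (y, over the catches) x 98 mm, 165 g. Origin under its centre, z up; seated it is 22 mm above the bench, 53 mm under the deck, hung by its flange, with about 1 mm play. Hooks on its two orange catches grip under the bay's edge until both catches are pressed fully in. See point cassette_grip.
- cassette_grip (a point): Point midway between the catch pads, at their mid height, 80.5 mm above the cassette's origin; axes as the cassette's. Pads on the +y and -y sides: 26 mm wide (x), 27 mm tall, from 14 to 41 mm above the deck when seated; outer faces 28 mm to each side of this point (56 mm apart) when relaxed, 44 mm apart when pressed.
- catch_l (a joint): Orange spring catch on the cassette's +y side: 0 = relaxed (hooked), grows as it is pressed inward to the stop at 0.006 m; takes 2 N to start and 5 N to press fully.
- catch_r (a joint): The same orange spring catch on the cassette's -y side.
- beaker_50: Bystander: small empty clear beaker, 48 mm wide, 58 mm tall; origin under its centre.
- amber_vial_1: Bystander: small amber bottle with a black cap, 38 mm wide, 99 mm tall; origin under its centre.
- petri_0: Bystander: petri dish, 72 mm wide, 15 mm tall; origin under its centre.
- petri_1: Bystander: a second petri dish of the same size.
- timer: Bystander: white lab timer with red keys, 62 x 64 x 19 mm; origin under its centre.
- tape_roll: Bystander: roll of tape lying flat, 64 mm wide, 19 mm tall; origin under its centre.
Mind the look-alikes: they are no part of the job. What is shaped like the driver but blue is not meant.

How it is judged:
By the outcome, as a careful person would: the job done as asked, in the order asked, and still so for the second after the job is handed in, while the arm keeps its last pose, push and grip.
It also fails if it takes over 59 s, if anything falls off the work surface, if the arm or the gripper's body presses on something with over 40 N, if the wrist force passes 120 N, or if a joint passes its speed limit or range.

## Working session

There is one attempt and no reset: what is moved stays moved. The work goes in short steps, Python scripts to look and compute and a shell command to move; the robot and the scene stay as the last step left them, time stands still between calls to the robot, and variables do not carry over. Pictures are saved under pics/ and viewed, at most 11 in all, crops included, and the job is handed in when it is done.

```bash
ls; mkdir -p pics; python3 - <<'E'
from rig import observe,cams,arm
import cv2,numpy as np
for n in("scene","top"):
    c=cams.read_camera(n);cv2.imwrite(f"pics/{n}0.png",c["frame"][:,:,::-1]);np.savez(f"pics/{n}0.npz",**c)
    print(n,c["camera_matrix"],c["T"].round(3),[k for k in c])
s=observe();print(s["tcp_pos"],s["tcp_rot"],s["clock"])
E
```

```text
pics
scene [[386.42599323   0.         325.63855264]
 [  0.         386.42599323 202.22012719]
 [  0.           0.           1.        ]] [[ 9.520000e-01 -1.690000e-01  2.530000e-01  8.970960e+02]
 [ 3.040000e-01  4.790000e-01 -8.240000e-01 -1.116507e+03]
 [ 1.800000e-02  8.610000e-01  5.070000e-01  7.372320e+02]
 [ 0.000000e+00  0.000000e+00  0.000000e+00  1.000000e+00]] ['frame', 'camera_matrix', 'T']
top [[472.74027662   0.         319.97885219]
 [  0.         472.74027662 196.31247395]
 [  0.           0.           1.        ]] [[-2.700000e-02  9.880000e-01 -1.510000e-01  3.927840e+02]
 [-1.000000e+00 -2.600000e-02  8.000000e-03 -7.134000e+01]
 [ 4.000000e-03  1.510000e-01  9.880000e-01  1.318452e+03]
 [ 0.000000e+00  0.000000e+00  0.000000e+00  1.000000e+00]] ['frame', 'camera_matrix', 'T']
[ 204.52834462 -536.86981481  230.48911461] [-7.85448036e-04  9.83504100e-01  1.80884129e-01  2.33115299e-05] 0.1
```

View pics/scene0.png

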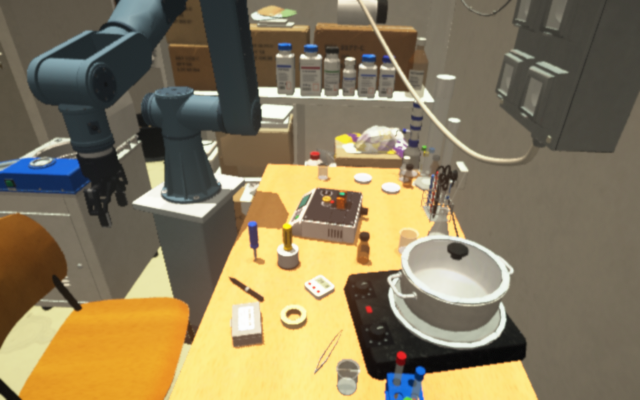

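View pics/top0.png

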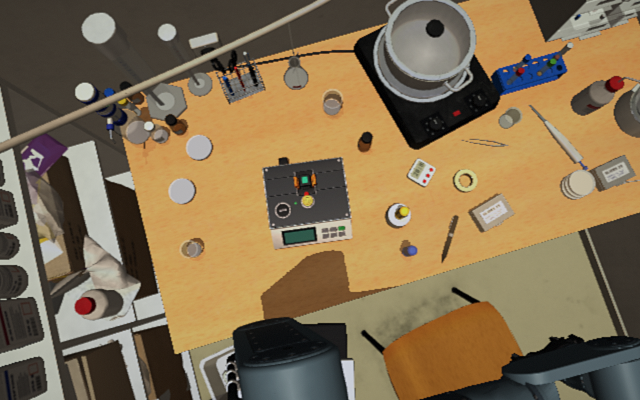

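Top view: the photometer is at about (307,200), with the brass lock at (307,201) and the cassette at (306,181). There are two driver-like tools: the yellow-handled one in the round stand at (402,212), scene (288,240), and a blue one at (410,250), scene (254,237). The yellow one in the stand fits the description, so I'll confirm it in an enlarged crop.

```bash
python3 - <<'E'
import cv2,numpy as np
t=cv2.imread("pics/top0.png");s=cv2.imread("pics/scene0.png")
a=cv2.resize(t[150:260,255:355],(400,440),interpolation=cv2.INTER_CUBIC)
b=cv2.resize(t[190:265,370:430],(240,300),interpolation=cv2.INTER_CUBIC)
c=cv2.resize(s[180:280,240:375],(400,296),interpolation=cv2.INTER_CUBIC)
im=np.zeros((600,800,3),np.uint8);im[:440,:400]=a;im[:300,400:640]=b;im[300:596,400:]=c
cv2.imwrite("pics/crop1.png",im)
E
```

```text
(no output)
```

View pics/crop1.png

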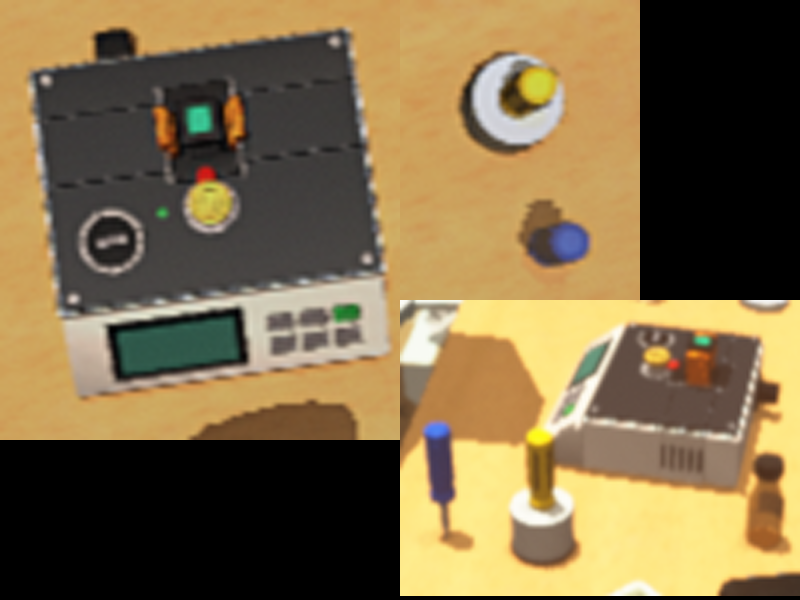

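The crop confirms it: the yellow driver stands in the aluminium stand and the blue one is separate. The lock's red tab points to the cassette, and the green dot is on the left. Next I'll measure positions from both cameras.

```bash
cat > h.py <<'E'
import numpy as np,cv2
def load(n,i=0): return dict(np.load(f"pics/{n}{i}.npz"))
def ray(c,u,v):
    d=np.linalg.inv(c["camera_matrix"])@[u,v,1.];d=c["T"][:3,:3]@[d[0],-d[1],-d[2]]
    return c["T"][:3,3],d/np.linalg.norm(d)
def atz(c,u,v,z):
    o,d=ray(c,u,v);return o+d*(z-o[2])/d[2]
def proj(c,p):
    q=c["T"][:3,:3].T@(np.asarray(p,float)-c["T"][:3,3]);k=c["camera_matrix"]@[q[0],-q[1],-q[2]];return k[:2]/k[2]
def tri(*cuv):
    A=0;b=0
    for c,u,v in cuv:
        o,d=ray(c,u,v);P=np.eye(3)-np.outer(d,d);A=A+P;b=b+P@o
    return np.linalg.solve(A,b)
def blob(c,lo,hi,x0,y0,x1,y1):
    m=cv2.inRange(cv2.cvtColor(c["frame"],cv2.COLOR_RGB2HSV)[y0:y1,x0:x1],np.array(lo),np.array(hi))
    y,x=np.nonzero(m);return x.mean()+x0,y.mean()+y0,len(x),x.min()+x0,x.max()+x0,y.min()+y0,y.max()+y0
E
python3 - <<'E'
from h import *
T=load("top");S=load("scene")
r=lambda a:np.round(a,1)
for nm,c,b in(("lock T",T,(298,192,316,212)),("drv T",T,(390,202,410,224)),("drvS",S,(275,218,300,255)),("lockS",S,(315,190,336,208))):
    print(nm,r(blob(c,(22,110,110),(34,255,255),*b)))
print("red T",r(blob(T,(0,170,120),(8,255,255),298,188,316,200)))
print("org T",r(blob(T,(8,150,90),(18,255,255),290,168,305,190)),r(blob(T,(8,150,90),(18,255,255),308,168,318,190)))
print("glass",r(blob(T,(70,100,100),(90,255,255),295,170,315,188)))
# rough positions
print("lock top",r(atz(T,255+210/4,150+203/4,94.5)))
for u,v in((32,73),(348,30),(383,262),(60,310)): print("deck",r(atz(T,255+u/4,150+v/4,75)))
for u,v in((46,78),(335,42),(367,258),(73,299)): print("screw",r(atz(T,255+u/4,150+v/4,75)))
print("stand top T",r(atz(T,370+117/4,190+101/4,52)),"S",r(atz(S,240+143*.3375,180+205*.3375,52)))
print("drv top T",r(atz(T,404.4,211.3,135)))
E
```

```text
lock T [307.1 200.4  87.  302.  312.  196.  205. ]
drv T [404.1 210.8  70.  400.  409.  207.  215. ]
drvS [284.1 236.5 228.  275.  299.  218.  254. ]
lockS [326.2 198.2  20.  323.  329.  197.  200. ]
red T [305.9 193.3  14.  304.  308.  192.  195. ]
org T [295.7 181.7  47.  293.  298.  176.  187. ] [313.1 179.1  47.  311.  315.  174.  185. ]
glass [304.6 179.3  38.  302.  307.  176.  182. ]
lock top [569.3 -48.3  94.5]
deck [663.4  69.4  75. ]
deck [ 687.4 -143.6   75. ]
deck [ 529.6 -161.4   75. ]
deck [503.6  52.4  75. ]
screw [659.7  60.   75. ]
screw [ 679.3 -134.6   75. ]
screw [ 532.6 -150.9   75. ]
screw [510.6  43.7  75. ]
stand top T [ 529.4 -293.8   52. ] S [ 534.6 -294.9   52. ]
drv top T [ 530.1 -292.8  135. ]
```

```bash
python3 - <<'E'
from h import *
T=load("top");S=load("scene");r=lambda a:np.round(a,1)
X,e,_=None,None,None
print("tri lock",r(tri((T,307.3,200.2),(S,326.2,198.4))),"S at z",r(atz(S,326.2,198.4,94.5)),"T",r(atz(T,307.3,200.2,94.5)))
print("tri drv", r(tri((T,404.3,211.2),(S,289,226))))
L=atz(T,307.4,200.4,94.5);y=.11
ex=np.array([np.cos(y),np.sin(y),0]);ey=np.array([-np.sin(y),np.cos(y),0])
C=L+50.5*ex;print("cassette expected",r(C))
print("pad top mids: exp px",[r(proj(T,np.r_[(C+s*27*ey)[:2],105])) for s in(1,-1)],"glass/top exp",r(proj(T,np.r_[C[:2],120])))
print("tab exp",r(proj(T,np.r_[(L+22*ex)[:2],84])))
# yaw from oranges, red
a,b=atz(T,295.7,181.7,105),atz(T,313.1,179.1,105);d=a-b;print("yaw org",np.arctan2(-d[0],d[1]).round(3),r((a+b)/2),r(np.linalg.norm(d)))
R=atz(T,305.9,193.3,84);print("red",r(R),np.arctan2(*(R-L)[1::-1]).round(3))
# zooms
def z(c,x0,y0,x1,y1,w,h):return cv2.resize(c["frame"][y0:y1,x0:x1,::-1],(w,h),interpolation=cv2.INTER_CUBIC)
im=np.zeros((600,800,3),np.uint8)
im[:600,:400]=z(T,292,168,320,210,400,600);im[:280,400:]=z(S,310,180,350,208,400,280);im[290:590,400:780]=z(S,272,218,304+6,248,380,300)
def circ(c,P,rad,img,x0,y0,k,ox,oy,col):
    pts=[((proj(c,np.array(P)+rad*np.array([np.cos(t),np.sin(t),0]))+.5-[x0,y0])*k+[ox,oy]) for t in np.linspace(0,6.28,40)]
    cv2.polylines(img,[np.int32(pts)],True,col,1)
circ(T,L,14.5,im,292,168,400/28,0,0,(255,0,255));circ(S,L,14.5,im,310,180,10,400,0,(255,0,255))
D=[530,-293,135];circ(S,D,13,im,272,218,10,400,290,(255,0,255))
cv2.imwrite("pics/crop2.png",im)
E
```

```text
tri lock [570.5 -48.   94.1] S at z [570.5 -48.7  94.5] T [570.7 -47.9  94.5]
tri drv [ 534.2 -291.9  130.3]
cassette expected [620.4 -42.6  94.5]
pad top mids: exp px [array([294.5, 182.2]), array([315. , 179.5])] glass/top exp [304.6 179.8]
tab exp [306.4 192.8]
yaw org 0.125 [621.6 -41.7 105. ] 45.9
red [590.8 -44.4  84. ] 0.179
```

View pics/crop2.png

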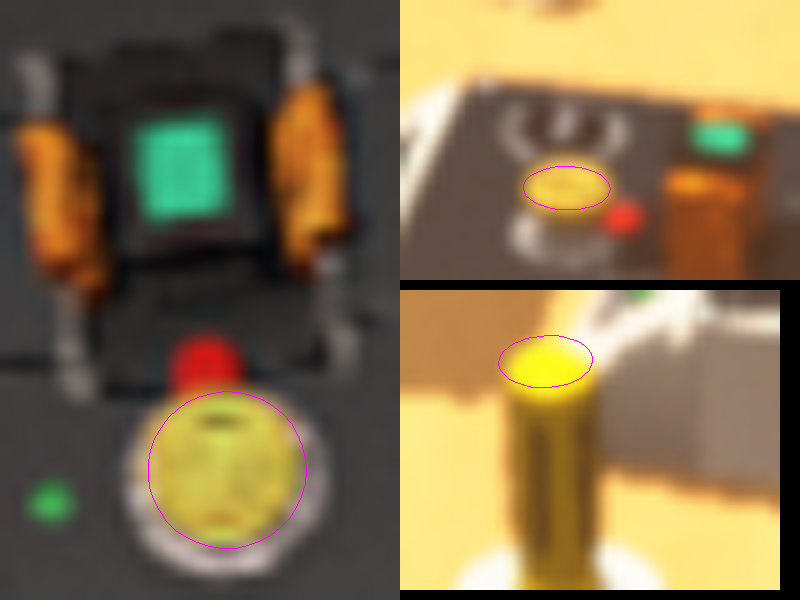

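The lock overlay fits: its head is at about (570.3,-47.7,94.5) and the photometer yaw is about 0.115. The driver is at about (531.5,-292.5). I'll move above it and check before descending.

```bash
cat > go.py <<'E'
import sys,numpy as np
from scipy.spatial.transform import Rotation as R
from rig import observe
s=observe();q=s["tcp_rot"];Q=R.from_quat([q[1],q[2],q[3],q[0]]);M=Q.as_matrix();p=np.array(s["tcp_pos"])
print("t",s["clock"],"pos",p.round(1),"psi",np.arctan2(M[1,0],M[0,0]).round(4),"z",M[:,2].round(3),"F",np.round(s["contact_force"],1),"M",np.round(s["ft_torque"],2),"w",round(s["gripper_width"],3),"g",round(s["grip_force"],1),"q6",round(s["q"][5],2))
if len(sys.argv)>3:
    t=np.array([float(a) for a in sys.argv[1:4]]);print("shift mm",(M.T@(t-p)).round(1))
    if len(sys.argv)>4:
        y=float(sys.argv[4]);D=R.from_matrix([[np.cos(y),np.sin(y),0],[np.sin(y),-np.cos(y),0],[0,0,-1]])
        print("turn",(np.degrees((Q.inv()*D).as_rotvec())/10).round(3))
E
python3 -m jog '0.05 -0.014 0 0 0 0;0.1 -0.028 0 0 0 0;0.15 -0.043 0 0 0 0;0.2 -0.057 0 0 0 0;0.25 -0.072 0 0 0 0;0.3 -0.086 0 0 0 0;0.35 -0.1 0 0 0 0;0.393 -0.113 0 0 0 0;0.393 -0.113 0 0 0 0;0.393 -0.113 0 0 0 0' 0.085; python3 go.py 531.5 -292.5 78 0.364
```

```text
clock: 1.35
tcp_pos: [531.2, -291.9, 230.7]
tcp_rot: [-0.0, 0.983, 0.181, -0.001]
contact_force: [-0.2, 0.8, 0.3]
gripper_width: 0.994
grip_force: 0.0
t 1.35 pos [ 531.2 -291.9  230.7] psi 0.3643 z [-0.001  0.    -1.   ] F [-0.2  0.8  0.3] M [ 0.02  0.04 -0.02] w 0.994 g 0.0 q6 0.51
shift mm [  0.2   0.8 152.7]
turn [-0.004  0.006  0.002]
```

```bash
python3 -m jog '0 0 0.05 0 0 0;0 0 0.1 0 0 0;0 0 0.135 0 0 0;0 0 0.153 0 0 0;0 0 0.153 0 0 0' 0.075 && python3 -m jog '0 0 0 0 0 0;0 0 0 0 0 0;0 0 0 0 0 0;0 0 0 0 0 0;0 0 0 0 0 0;0 0 0 0 0 0' 0.0; python3 go.py
```

```text
clock: 1.98
tcp_pos: [530.5, -292.3, 77.4]
tcp_rot: [-0.001, 0.984, 0.18, -0.001]
contact_force: [-0.2, 0.5, 0.3]
gripper_width: 0.879
grip_force: 0.0
clock: 2.72
tcp_pos: [532.5, -292.5, 79.9]
tcp_rot: [0.001, 0.983, 0.181, 0.001]
contact_force: [-0.0, 0.3, 5.9]
gripper_width: 0.291
grip_force: 58.5
t 2.725 pos [ 532.5 -292.5   79.9] psi 0.364 z [ 0.002 -0.002 -1.   ] F [-0.   0.3  5.9] M [ 0.1   0.22 -0.02] w 0.291 g 58.5 q6 0.51
```

```bash
python3 -m jog '0 0 0 0 0 0;0 0 0 0 0 0;0 0 0 0 0 -1;0 0 0 0 0 -2;0 0 0 0 0 -3;0 0 0 0 0 -4;0 0 0 0 0 -5;0 0 0 0 0 -6;0 0 0 0 0 -7;0 0 0 0 0 -8;0 0 0 0 0 -9;0 0 0 0 0 -9' 0.045 >/dev/null && python3 -m jog '0 0 0 0 0 0;0 0 0 0 0 0;0 0 0 0 0 0;0 0 0 0 0 0;0 0 0 0 0 0' 0.0; python3 go.py
```

```text
clock: 4.85
tcp_pos: [531.7, -291.9, 78.3]
tcp_rot: [0.0, 0.568, 0.823, -0.0]
contact_force: [0.5, -0.3, 0.2]
gripper_width: 0.288
grip_force: 58.7
t 4.85 pos [ 531.7 -291.9   78.3] psi 1.9344 z [ 0. -0. -1.] F [ 0.5 -0.3  0.2] M [ 0.03 -0.05  0.04] w 0.288 g 58.7 q6 -1.06
```

```bash
python3 -m jog '0 0 -0.02 0 0 0;0 0 -0.05 0 0 0;0 0 -0.1 0 0 0;0 0 -0.15 0 0 0;-0.05 0.006 -0.15 0 0 0;-0.1 0.012 -0.15 0 0 0;-0.144 0.018 -0.15 0 0 0;-0.144 0.018 -0.15 0 0 0;-0.144 0.018 -0.15 0 0 0;-0.144 0.018 -0.15 0 0 0'; cat > snap.py <<'E'
import sys;from h import *;from rig import cams,observe
i=sys.argv[1];c=cams.read_camera("scene");np.savez(f"pics/scene{i}.npz",**c)
p=np.array(observe()["tcp_pos"]);u,v=proj(c,p-[0,0,73]);print(i,p.round(1),u.round(1),v.round(1))
E
python3 snap.py 10
```

```text
clock: 6.1
tcp_pos: [599.8, -419.2, 229.3]
tcp_rot: [0.0, 0.567, 0.824, 0.0]
contact_force: [0.6, -0.4, -0.5]
gripper_width: 0.291
grip_force: 59.1
10 [ 599.8 -419.2  229.3] 292.2 249.8
```

```bash
for k in 1 2 3 4 5 6; do :; done; python3 -m jog '0 0 0 0 0 1;0 0 0 0 0 2;0 0 0 0 0 2' >/dev/null; python3 snap.py 11; python3 -m jog '0 0 0 0 0 1;0 0 0 0 0 2;0 0 0 0 0 2' >/dev/null; python3 snap.py 12; python3 -m jog '0 0 0 0 0 1;0 0 0 0 0 2;0 0 0 0 0 2' >/dev/null; python3 snap.py 13;python3 -m jog '0 0 0 0 0 1;0 0 0 0 0 2;0 0 0 0 0 2' >/dev/null; python3 snap.py 14; python3 -m jog '0 0 0 0 0 1;0 0 0 0 0 2;0 0 0 0 0 2' >/dev/null; python3 snap.py 15; python3 -m jog '0 0 0 0 0 1;0 0 0 0 0 2;0 0 0 0 0 2' >/dev/null; python3 snap.py 16;python3 -m jog '0 0 0 0 0 1;0 0 0 0 0 2;0 0 0 0 0 2' >/dev/null; python3 snap.py 17; python3 -m jog '0 0 0 0 0 1;0 0 0 0 0 2;0 0 0 0 0 2' >/dev/null; python3 snap.py 18
python3 go.py
python3 - <<'E'
from h import *
im=np.zeros((560,780,3),np.uint8)
for k in range(9):
    c=load("scene",10+k);
    if k==0: u,v=proj(c,[600,-420,157]);u,v=int(u),int(v)
    t=cv2.resize(c["frame"][v-12:v+6,u-13:u+13,::-1],(260,180),interpolation=cv2.INTER_CUBIC)
    im[(k//3)*185:(k//3)*185+180,(k%3)*260:(k%3)*260+260]=t
print(u,v);cv2.imwrite("pics/blade.png",im)
E
```

```text
11 [ 599.8 -419.5  228.9] 292.2 250.0
12 [ 599.7 -419.9  228.5] 292.1 250.3
13 [ 599.7 -420.   228.3] 292.1 250.3
14 [ 599.8 -420.1  228.3] 292.1 250.3
15 [ 599.8 -420.1  228.3] 292.1 250.4
16 [ 599.7 -420.1  228.3] 292.1 250.4
17 [ 599.8 -420.1  228.3] 292.1 250.4
18 [ 599.7 -420.1  228.3] 292.0 250.4
t 9.55 pos [ 599.7 -420.1  228.3] psi -0.8507 z [-0.  0. -1.] F [ 0.1 -0.8 -1.3] M [ 0.03 -0.02  0.01] w 0.286 g 59.1 q6 1.65
292 249
```

View pics/blade.png

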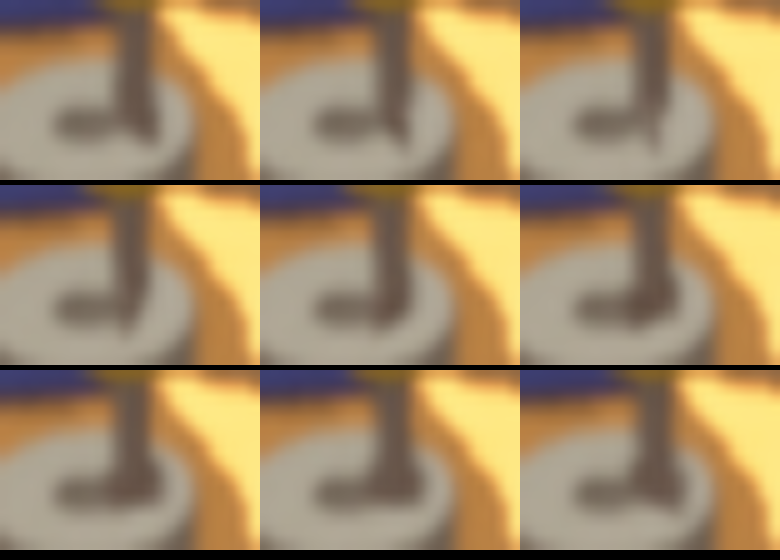

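The blade is edge-on midway between frames 3 and 4 (tip x≈655 in one, 127 in the other) and broadside in frame 8. So blade yaw = psi + 0.913, and entering the slot at yaw 0.15 needs psi ≈ -0.763.

```bash
python3 go.py 570.3 -47.7 228 -0.763
```

```text
t 9.55 pos [ 599.7 -420.1  228.3] psi -0.8507 z [-0.  0. -1.] F [ 0.1 -0.8 -1.3] M [ 0.03 -0.02  0.01] w 0.286 g 59.1 q6 1.65
shift mm [-299.4 -223.5    0.3]
turn [-0.     0.    -0.503]
```

```bash
python3 -m jog '-0.037 -0.028 0 0 0 0;-0.075 -0.056 0 0 0 0;-0.113 -0.084 0 0 0 -0.5;-0.15 -0.112 0 0 0 -0.5;-0.188 -0.14 0 0 0 -0.5;-0.225 -0.168 0 0 0 -0.5;-0.262 -0.196 0 0 0 -0.5;-0.299 -0.2235 0 0 0 -0.5;-0.299 -0.2235 0.02 0 0 -0.5;-0.299 -0.2235 0.045 0 0 -0.5;-0.299 -0.2235 0.045 0 0 -0.5;-0.299 -0.2235 0.045 0 0 -0.5'; python3 go.py 570.3 -47.7 168 -0.763; python3 snap.py 20; python3 - <<'E'
from h import *
from rig import cams
c=load("scene",20);x0,y0=300,165
im=cv2.resize(c["frame"][165:210,300:360,::-1],(800,600),interpolation=cv2.INTER_CUBIC)
L=np.array([570.3,-47.7,94.5])
for z in(L[2],L[2]+16):
  for a in([1,0,0],[0,1,0]):
    P=[np.int32((proj(c,np.r_[L[:2],z]+s*14.5*np.array(a))+.5-[x0,y0])*13.333) for s in(1,-1)]
    cv2.line(im,P[0].tolist(),P[1].tolist(),(255,0,255),1)
cv2.imwrite("pics/hover.png",im)
E
```

```text
clock: 11.05
tcp_pos: [573.8, -48.0, 184.3]
tcp_rot: [-0.0, 0.927, -0.375, 0.001]
contact_force: [-0.2, -0.5, -0.7]
gripper_width: 0.287
grip_force: 59.1
t 11.05 pos [573.8 -48.  184.3] psi -0.7684 z [ 0.001 -0.    -1.   ] F [-0.2 -0.5 -0.7] M [ 0.03 -0.01 -0.03] w 0.287 g 59.1 q6 2.05
shift mm [-2.7  2.2 16.3]
turn [-0.003 -0.006 -0.031]
20 [574.1 -48.1 184.6] 327.4 194.0
```

View pics/hover.png

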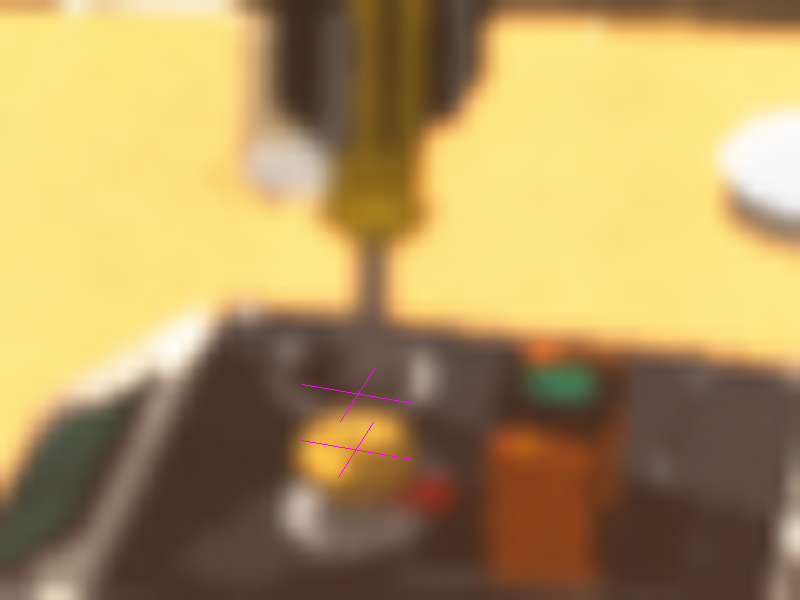

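```bash
python3 -m jog '-0.0027 0.0022 0 0 0 0;-0.0027 0.0022 0.012 0 0 0;-0.0027 0.0022 0.012 0 0 0;-0.0027 0.0022 0.012 0 0 0'; python3 go.py 570.3 -47.7 164 -0.763
```

```text
clock: 11.6
tcp_pos: [569.7, -47.4, 171.0]
tcp_rot: [0.0, 0.927, -0.376, -0.0]
contact_force: [0.6, -0.5, -1.0]
gripper_width: 0.291
grip_force: 59.1
t 11.6 pos [569.7 -47.4 171. ] psi -0.7706 z [-0.001  0.    -1.   ] F [ 0.6 -0.5 -1. ] M [-0.06  0.    0.05] w 0.291 g 59.1 q6 2.05
shift mm [ 0.7 -0.2  7. ]
turn [ 0.001  0.003 -0.043]
```

```bash
python3 -m jog '0.0004 0 0.002 0 0 0;0.0004 0 0.004 0 0 0;0.0004 0 0.006 0 0 0;0.0004 0 0.007 0 0 0;0.0004 0 0.007 0 0 0'; python3 go.py 570.3 -47.7 162.5
```

```text
clock: 12.22
tcp_pos: [570.0, -47.7, 164.2]
tcp_rot: [0.0, 0.927, -0.376, -0.0]
contact_force: [-0.0, -0.7, -0.2]
gripper_width: 0.291
grip_force: 59.1
t 12.225 pos [570.  -47.7 164.2] psi -0.7706 z [-0. -0. -1.] F [-0.  -0.7 -0.2] M [-0.01 -0.03  0.  ] w 0.291 g 59.1 q6 2.05
shift mm [ 0.2 -0.2  1.7]
```

```bash
python3 -m jog '0 0 0.0015 0 0 0;0 0 0.0015 0 0 -1;0 0 0.0015 0 0 -2;0 0 0.0015 0 0 -3;0 0 0.0015 0 0 -4;0 0 0.0015 0 0 -5;0 0 0.0015 0 0 -6;0 0 0.0015 0 0 -7;0 0 0.0015 0 0 -8;0 0 0.0015 0 0 -8'; python3 go.py;  python3 -m jog '0 0 0 0 0 -0.5;0 0 0 0 0 -1;0 0 0 0 0 -1';python3 go.py
```

```text
clock: 13.48
tcp_pos: [570.5, -47.7, 162.9]
tcp_rot: [0.0, 0.952, 0.307, 0.0]
contact_force: [2.2, -0.3, -2.1]
gripper_width: 0.29
grip_force: 59.0
t 13.475 pos [570.5 -47.7 162.9] psi 0.6239 z [ 0.001  0.    -1.   ] F [ 2.2 -0.3 -2.1] M [ 0.04 -0.49 -0.04] w 0.29 g 59.0 q6 0.66
clock: 13.85
tcp_pos: [570.5, -47.7, 162.9]
tcp_rot: [0.0, 0.922, 0.388, 0.0]
contact_force: [2.7, 0.9, -2.6]
gripper_width: 0.286
grip_force: 59.0
t 13.85 pos [570.5 -47.7 162.9] psi 0.7962 z [ 0.001  0.    -1.   ] F [ 2.7  0.9 -2.6] M [ 0.16 -0.6  -0.02] w 0.286 g 59.0 q6 0.48
```

```bash
python3 -m jog '0 0 0 0 0 -0.4;0 0 0 0 0 -0.4'>/dev/null;python3 go.py; python3 -m jog '0 0 0 0 0 -0.4;0 0 0 0 0 -0.4'>/dev/null;python3 go.py;python3 -m jog '0 0 0 0 0 -0.3;0 0 0 0 0 -0.3'>/dev/null;python3 go.py
```

```text
t 14.1 pos [570.4 -47.6 162.9] psi 0.8662 z [ 0.001  0.    -1.   ] F [ 2.5  0.2 -2.9] M [ 0.16 -0.68 -0.06] w 0.288 g 59.0 q6 0.41
t 14.35 pos [570.3 -47.7 162.9] psi 0.9363 z [ 0.001  0.    -1.   ] F [ 3.1  0.1 -2.8] M [ 0.27 -0.74 -0.08] w 0.289 g 59.0 q6 0.34
t 14.6 pos [570.3 -47.6 162.9] psi 0.9889 z [ 0.001  0.    -1.   ] F [ 3.9  1.3 -3. ] M [ 0.25 -0.78 -0.1 ] w 0.289 g 58.9 q6 0.29
```

```bash
python3 snap.py 21; python3 - <<'E'
from h import *
L=np.array([570.3,-47.7])
for i in(0,21):
    c=load("scene",i);f=c["frame"][186:212,310:345].astype(int);m=(f[...,0]>90)&(f[...,0]>2.3*f[...,1])&(f[...,0]>2.3*f[...,2])
    y,x=np.nonzero(m);print(i,len(x),x.mean().round(1)+310 if len(x) else 0,y.mean().round(1)+186 if len(x) else 0)
for a in(0,.05,.8,1.2,1.4,1.57):
    print(a,proj(c,[L[0]+21*np.cos(a+.115),L[1]+21*np.sin(a+.115),84]).round(1))
E
```

```text
21 [570.3 -47.6 162.9] 326.2 199.4
0 8 331.8 201.8
21 0 0 0
0 [332.4 201.7]
0.05 [332.4 201.5]
0.8 [331.3 199.3]
1.2 [329.5 198.4]
1.4 [328.4 198.1]
1.57 [327.4 197.9]
```

```bash
python3 -m jog '0 0 0 0 0 -0.4;0 0 0 0 0 -0.4'>/dev/null;python3 go.py; python3 -m jog '0 0 0 0 0 -0.4;0 0 0 0 0 -0.4'>/dev/null;python3 go.py
```

```text
t 14.9 pos [570.3 -47.6 162.9] psi 1.0594 z [ 0.001  0.    -1.   ] F [ 3.   0.6 -2.4] M [ 0.33 -0.88 -0.02] w 0.291 g 58.9 q6 0.22
t 15.15 pos [570.3 -47.7 162.9] psi 1.129 z [ 0.  0. -1.] F [ 3.5  1.8 -2.9] M [ 0.37 -0.9  -0.04] w 0.289 g 58.9 q6 0.15
```

```bash
python3 -m jog '0 0 0 0 0 0.6;0 0 -0.02 0 0 0.6;0 0 -0.06 0 0 0.6;0 0 -0.06 0 0 0.6' >/dev/null; python3 go.py 532 -292.2 222 1.06
```

```text
t 15.65 pos [571.4 -48.6 226.3] psi 1.0243 z [ 0.004 -0.002 -1.   ] F [ 1.  -0.1 -2.2] M [ 0.01 -0.06  0.02] w 0.288 g 60.1 q6 0.26
shift mm [-228.6   93.     4.7]
turn [ 0.029 -0.    -0.205]
```

```bash
python3 -m jog '-0.05 0.02 0 0 0 0;-0.1 0.04 0 0 0 0;-0.15 0.06 0 0 0 0;-0.2 0.081 0 0 0 0;-0.2286 0.093 0 0 0 0;-0.2286 0.093 0 0 0 0;-0.2286 0.093 0 0 0 0' >/dev/null; python3 go.py 532 -292.2 160 ; python3 snap.py 22; python3 - <<'E'
from h import *
from rig import cams
c=cams.read_camera("top");np.savez("pics/top22.npz",**c)
im=np.zeros((600,800,3),np.uint8)
im[:,:400]=cv2.resize(c["frame"][168:210,292:320,::-1],(400,600),interpolation=cv2.INTER_CUBIC)
s=load("scene",22)["frame"]
im[:300,400:]=cv2.resize(s[180:210,310:350,::-1],(400,300),interpolation=cv2.INTER_CUBIC)
im[300:,400:]=cv2.resize(s[215:275,265:305,::-1],(400,600),interpolation=cv2.INTER_CUBIC)[:300] if 0 else cv2.resize(s[215:260,258:318,::-1],(400,300),interpolation=cv2.INTER_CUBIC)
cv2.imwrite("pics/chk.png",im)
E
```

```text
t 16.525 pos [ 530.7 -290.6  221.6] psi 1.0257 z [-0.002  0.002 -1.   ] F [ 0.1  0.1 -1. ] M [ 0.01  0.01 -0.01] w 0.288 g 60.0 q6 -0.15
shift mm [-0.7  2.1 61.6]
22 [ 531.  -290.2  222. ] 286.6 220.0
```

View pics/chk.png

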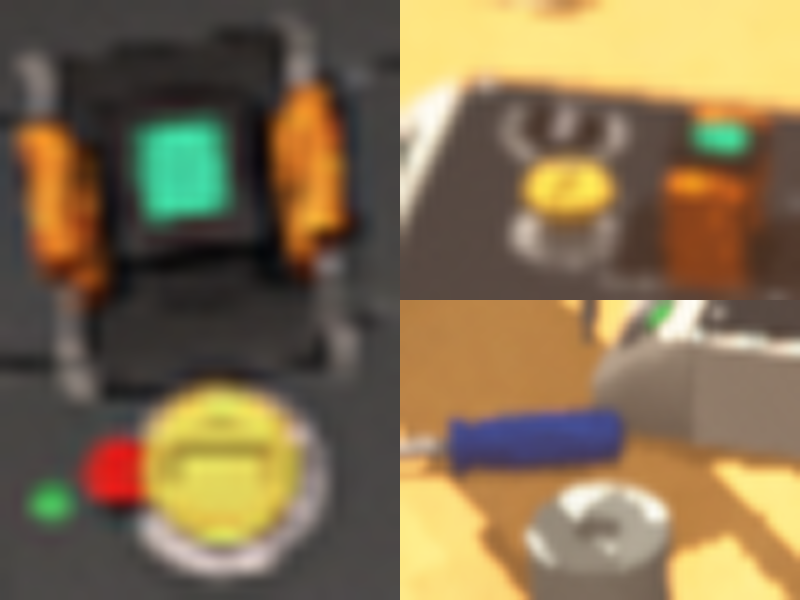

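The tab now points left toward the green dot, red at crop (115,470), so the screw looks open. I'll put a number on that. The blue look-alike also seems to be lying down now, so I'll check when that happened.

```bash
python3 - <<'E'
from h import *
T=load("top",22);T0=load("top");L=np.array([570.3,-47.5])
def red(c,x0,y0,x1,y1):
    f=c["frame"][y0:y1,x0:x1].astype(int);m=(f[...,0]>120)&(f[...,0]>2.5*f[...,1])&(f[...,0]>2.5*f[...,2]);y,x=np.nonzero(m);return x.mean()+x0,y.mean()+y0,len(x)
a=red(T,295,195,304,206);P=atz(T,a[0],a[1],84);d=P[:2]-L;print("tab",a,P.round(1),np.arctan2(d[1],d[0])-.115,np.hypot(*d))
print("exp px at 1.57",proj(T,[L[0]+d@d*0+np.hypot(*d)*np.cos(1.685),L[1]+np.hypot(*d)*np.sin(1.685),84]))
G=atz(T,292+52/14.29-.5,168+503/14.29-.5,75);g=G[:2]-L;print("green",G.round(1),np.arctan2(g[1],g[0])-.115)
print("blue top",atz(T0,410.5,250.5,130).round(0))
for i in(0,10,12,22):
    c=load("scene",i);h=cv2.cvtColor(c["frame"],cv2.COLOR_RGB2HSV)[210:275,240:330];m=cv2.inRange(h,np.array((112,120,60)),np.array((128,255,255)));y,x=np.nonzero(m);print(i,len(x),x.min()+240,x.max()+240,y.min()+210,y.max()+210)
E
python3 go.py 531.7 -292 222 1.0257
```

```text
tab (np.float64(299.6), np.float64(200.6), 15) [571.7 -27.3  84. ] 1.3845050191919173 20.22585211681206
exp px at 1.57 [299.65970037 202.00494429]
green [567.7 -15.1  75. ] 1.534853646443737
blue top [ 432. -304.  130.]
0 21 249 255 222 226
10 68 267 285 233 237
12 61 267 284 233 236
22 49 267 289 233 235
t 16.625 pos [ 531.3 -290.1  222.3] psi 1.0276 z [-0.001  0.001 -1.   ] F [ 0.3  0.6 -0.6] M [ 0.04 -0.04 -0.04] w 0.288 g 60.0 q6 -0.15
shift mm [-1.4  1.3  0.3]
turn [-0.008 -0.001  0.011]
```

The tab reads 1.4–1.5 rad and I never felt a firm stop; the wide slot leaves about 0.3 rad of blade slack. I'll go back and turn until the torque rises clearly. The blue tool stood about 100 mm away from anywhere the gripper went. It already lay by t=6 s, so it must have toppled off its own tip.

```bash
python3 go.py 570.3 -47.7 180 0.69 | tail -2; python3 -m jog '0.05 -0.018 0 0 0 0;0.1 -0.037 0 0 0 0.6;0.15 -0.055 0 0 0 1.2;0.2 -0.074 0 0 0 1.9;0.226 -0.091 0 0 0 1.9;0.226 -0.091 0.02 0 0 1.9;0.226 -0.091 0.042 0 0 1.9;0.226 -0.091 0.042 0 0 1.9;0.226 -0.091 0.042 0 0 1.9' >/dev/null;python3 go.py 570.3 -47.7 163 0.69
```

```text
shift mm [227.7 -91.8  42.4]
turn [-0.008 -0.     1.934]
t 17.75 pos [570.8 -50.6 181.7] psi 0.696 z [ 0.001 -0.    -1.   ] F [-0.3  0.  -0.6] M [0.01 0.02 0.04] w 0.291 g 60.1 q6 0.58
shift mm [ 1.4 -2.5 18.7]
turn [ 0.004 -0.003  0.035]
```

```bash
python3 -m jog '0.001 -0.001 0.005 0 0 0;0.001 -0.001 0.01 0 0 0;0.001 -0.001 0.01 0 0 0' >/dev/null;python3 go.py 570.3 -47.7 163 0.69
```

```text
t 18.125 pos [570.3 -49.6 170.3] psi 0.6952 z [-0.001  0.    -1.   ] F [-0.9  0.7 -0.1] M [-0.    0.01  0.01] w 0.291 g 60.0 q6 0.58
shift mm [ 1.2 -1.4  7.3]
turn [-0.004  0.003  0.03 ]
```

```bash
python3 -m jog '0.0012 -0.0014 0 0 0 0;0.0012 -0.0014 0.002 0 0 0;0.0012 -0.0014 0.004 0 0 0;0.0012 -0.0014 0.006 0 0 0;0.0012 -0.0014 0.0073 0 0 0;0.0012 -0.0014 0.0073 0 0 0' >/dev/null;python3 go.py;
python3 -m jog '0 0 0 0 0 -0.8;0 0 0 0 0 -1.6;0 0 0 0 0 -2.1;0 0 0 0 0 -2.1' >/dev/null;python3 go.py
python3 -m jog '0 0 0 0 0 -0.5;0 0 0 0 0 -0.5' >/dev/null;python3 go.py
python3 -m jog '0 0 0 0 0 -0.5;0 0 0 0 0 -0.5' >/dev/null;python3 go.py
```

```text
t 18.875 pos [570.5 -47.7 163.3] psi 0.6954 z [-0.  0. -1.] F [ 0.2 -0.4 -0.7] M [ 0.05 -0.02  0.01] w 0.291 g 60.0 q6 0.58
t 19.375 pos [570.8 -47.7 163.6] psi 1.0611 z [ 0.  0. -1.] F [ 1.6  0.4 -0.4] M [ 0.08 -0.14  0.01] w 0.283 g 60.0 q6 0.22
t 19.625 pos [570.8 -47.7 163.6] psi 1.1469 z [ 0.  0. -1.] F [ 0.8  1.  -1.5] M [ 0.05 -0.14 -0.02] w 0.286 g 60.0 q6 0.13
t 19.875 pos [570.7 -47.7 163.6] psi 1.2334 z [ 0.  0. -1.] F [ 0.6  0.2 -0.4] M [ 0.1  -0.12 -0.01] w 0.29 g 60.0 q6 0.05
```

```bash

python3 -m jog '0 0 0 0 0 -0.5;0 0 0 0 0 -0.5' >/dev/null;python3 go.py
python3 -m jog '0 0 0 0 0 -0.5;0 0 0 0 0 -0.5' >/dev/null;python3 go.py
python3 -m jog '0 0 0 0 0 -0.5;0 0 0 0 0 -0.5' >/dev/null;python3 go.py
```

```text
t 20.125 pos [570.7 -47.8 163.7] psi 1.3204 z [ 0. -0. -1.] F [-0.   0.1  0.2] M [ 0.09  0.05 -0.04] w 0.288 g 60.2 q6 -0.04
t 20.375 pos [570.8 -47.8 163.9] psi 1.4073 z [ 0.001 -0.    -1.   ] F [0.1 0.4 1.8] M [ 0.09  0.05 -0.07] w 0.293 g 60.4 q6 -0.13
t 20.625 pos [570.8 -47.8 164. ] psi 1.4944 z [ 0.001 -0.    -1.   ] F [-0.1  1.6  3.4] M [ 0.11  0.13 -0.11] w 0.292 g 60.5 q6 -0.21
```

```bash

python3 -m jog '0 0 0 0 0 -0.5;0 0 0 0 0 -0.5' >/dev/null;python3 go.py
python3 -m jog '0 0 0 0 0 1;0 0 0 0 0 2;0 0 -0.02 0 0 2;0 0 -0.06 0 0 2;0 0 -0.06 0 0 2' >/dev/null; python3 go.py 532 -292 222
```

```text
t 20.875 pos [570.8 -47.8 164. ] psi 1.5816 z [ 0.001 -0.    -1.   ] F [-1.6  1.2  6.2] M [ 0.16  0.26 -0.19] w 0.29 g 60.7 q6 -0.3
t 21.5 pos [572.4 -48.3 226.5] psi 1.2329 z [ 0.006 -0.002 -1.   ] F [-0.5 -0.2 -1.4] M [-0.01  0.01 -0.04] w 0.288 g 60.2 q6 0.05
shift mm [-243.3   42.6    4.8]
```

```bash
python3 -m jog '-0.05 0.009 0 0 0 0;-0.1 0.018 0 0 0 0;-0.15 0.027 0 0 0 0;-0.2 0.035 0 0 0 0;-0.2433 0.0426 0 0 0 0;-0.2433 0.0426 0 0 0 0;-0.2433 0.0426 0 0 0 0' >/dev/null; python3 go.py 531.7 -292 160; python3 snap.py 23; python3 - <<'E'
from h import *
from rig import cams
c=cams.read_camera("top");np.savez("pics/top23.npz",**c);L=np.array([570.3,-47.5])
f=c["frame"][194:208,293:304].astype(int);m=(f[...,0]>120)&(f[...,0]>2.5*f[...,1])&(f[...,0]>2.5*f[...,2]);y,x=np.nonzero(m);a=x.mean()+293,y.mean()+194
P=atz(c,*a,84);d=P[:2]-L;print(a,len(x),P.round(1),np.arctan2(d[1],d[0])-.115)
im=np.zeros((600,800,3),np.uint8)
im[:,:400]=cv2.resize(c["frame"][168:210,292:320,::-1],(400,600),interpolation=cv2.INTER_CUBIC)
s=load("scene",23);u,v=proj(s,[531,-291,147]);u,v=int(u),int(v)
im[:,400:]=cv2.resize(s["frame"][v-30:v+30,u-20:u+20,::-1],(400,600),interpolation=cv2.INTER_CUBIC)
cv2.imwrite("pics/chk2.png",im)
E
```

```text
t 22.375 pos [ 530.4 -290.9  222. ] psi 1.2344 z [-0.002  0.002 -1.   ] F [-0.2  0.4 -0.8] M [ 0.01 -0.01  0.  ] w 0.291 g 60.1 q6 -0.36
shift mm [-0.7  1.7 62. ]
23 [ 530.7 -290.4  222.4] 286.5 219.9
(np.float64(299.6), np.float64(201.6)) 15 [569.1 -27.3  84. ] 1.5161627421505208
```

View pics/chk2.png

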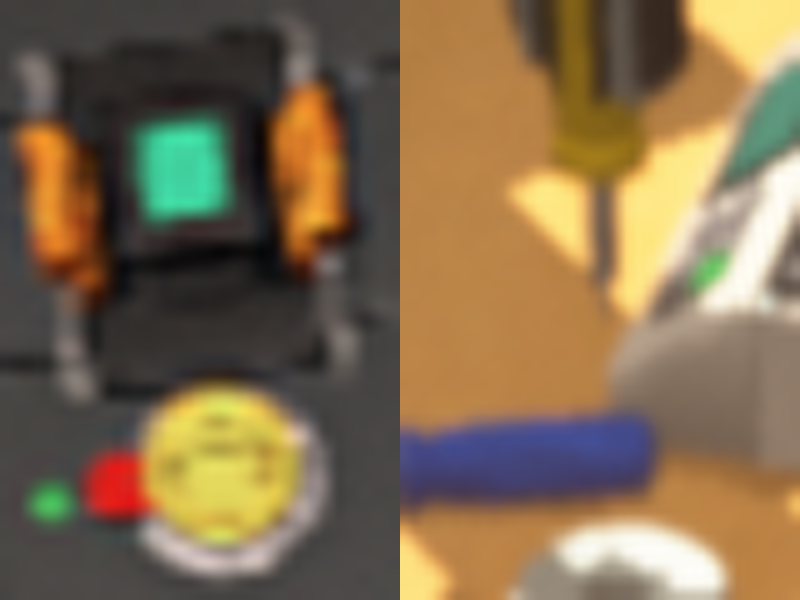

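The tab moved further (red at crop (118,485)), now reads about 1.52 against the stop, and lies over the green-dot line. The firm torque rise agrees, so I'll return the driver to its stand.

```bash
python3 -m jog '-0.0005 0.001 0.04 0 0 0;-0.0005 0.001 0.08 0 0 0;-0.0005 0.001 0.085 0 0 0;-0.0005 0.001 0.085 0 0 0;-0.0005 0.001 0.085 0 0 0' >/dev/null; python3 go.py 531.7 -291.9 78.5
```

```text
t 23.1 pos [ 533.1 -292.9  140.7] psi 1.2368 z [ 0.003 -0.002 -1.   ] F [ 0.2 -0.3 -0.8] M [ 0.06 -0.01 -0.02] w 0.289 g 60.1 q6 -0.36
shift mm [ 0.6 -1.8 62.2]
```

```bash
python3 -m jog '0 0 0 0 0 0;0 0 0 0 0 0;0 0 0 0 0 0' >/dev/null; python3 go.py 531.7 -291.9 78.5
```

```text
t 23.475 pos [ 531.9 -292.5  138.8] psi 1.2364 z [ 0. -0. -1.] F [-0.  -0.1 -1.1] M [ 0.03 -0.05  0.03] w 0.289 g 60.1 q6 -0.36
shift mm [ 0.5 -0.4 60.3]
```

```bash
python3 -m jog '0.0005 -0.0004 0.008 0 0 0;0.0005 -0.0004 0.018 0 0 0;0.0005 -0.0004 0.03 0 0 0;0.0005 -0.0004 0.03 0 0 0' >/dev/null; python3 go.py;python3 -m jog '0 0 0.01 0 0 0;0 0 0.02 0 0 0;0 0 0.026 0 0 0;0 0 0.029 0 0 0;0 0 0.0295 0 0 0;0 0 0.0295 0 0 0' >/dev/null; python3 go.py 531.7 -291.9 78.5
```

```text
t 23.975 pos [ 530.9 -291.4  106.8] psi 1.2364 z [-0.002  0.001 -1.   ] F [ 0.2 -0.9 -1. ] M [-0.15  0.01 -0.02] w 0.289 g 60.1 q6 -0.36
t 24.725 pos [ 531.7 -291.8   79.2] psi 1.2365 z [ 0. -0. -1.] F [ 0.5  0.3 -1.8] M [-0.   -0.01 -0.02] w 0.291 g 60.1 q6 -0.36
shift mm [-0.1  0.1  0.7]
```

Now release, rise, and check on the way to the cassette.

```bash
python3 -m jog '0 0 0.0005 0 0 0;0 0 0.0005 0 0 0;0 0 0.0005 0 0 0;0 0 0.0005 0 0 0;0 0 -0.03 0 0 0;0 0 -0.08 0 0 0;0 0 -0.13 0 0 0;0 0 -0.13 0 0 0' 0.06 >/dev/null; python3 go.py 620.7 -42 209 0.115
```

```text
t 25.725 pos [ 534.  -293.7  214.7] psi 1.2366 z [ 0.008 -0.006 -1.   ] F [ 0.6  0.3 -0.1] M [-0.    0.05  0.07] w 0.705 g 0.0 q6 -0.36
shift mm [266.2  -0.7   4.7]
turn [ 0.059 -0.012  6.426]
```

```bash
python3 -m jog '0.04 0 0 0 0 0.9;0.08 0 0 0 0 1.8;0.12 0 0 0 0 2.7;0.16 0 0 0 0 3.6;0.2 0 0 0 0 4.5;0.24 0 0 0 0 5.4;0.2655 -0.001 0 0 0 6.42;0.2655 -0.001 0 0 0 6.42;0.2655 -0.001 0 0 0 6.42;0.2655 -0.001 0 0 0 6.42' 0.0854 >/dev/null; python3 go.py 620.7 -42 150 0.115; python3 snap.py 24; python3 - <<'E'
from h import *
s=load("scene",24)["frame"];cv2.imwrite("pics/chk3.png",cv2.resize(s[155:275,240:400,::-1],(800,600),interpolation=cv2.INTER_CUBIC))
E
```

```text
t 26.975 pos [617.4 -41.6 208.6] psi 0.1162 z [-0.001 -0.    -1.   ] F [-0.1  0.4  0.4] M [-0.06  0.04 -0.07] w 1.005 g 0.0 q6 1.2
shift mm [ 3.2  0.7 58.6]
turn [0.    0.003 0.007]
24 [617.5 -41.7 208.8] 340.8 188.8
```

View pics/chk3.png

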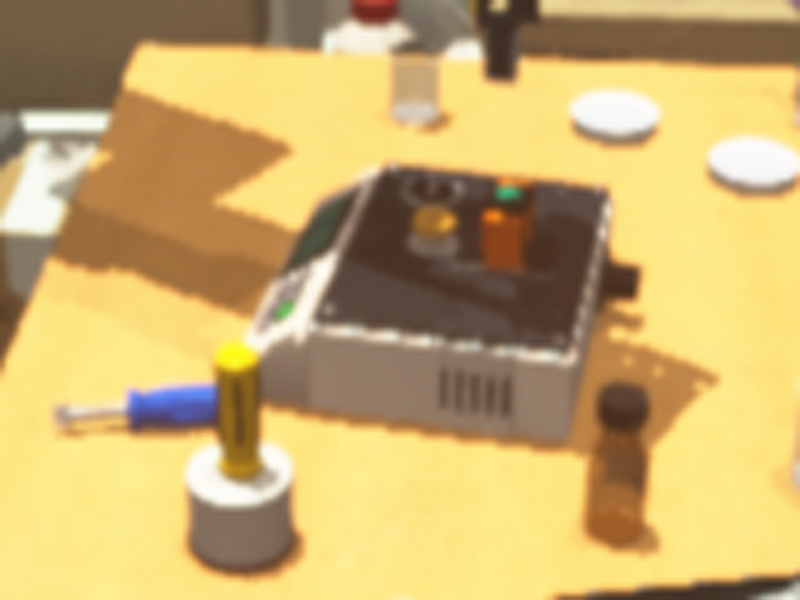

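The driver stands in its stand (crop (238,410)), the bystanders are in place, and the cassette is free. Descending on the catches.

```bash
python3 -m jog '0.003 0 0.02 0 0 0;0.003 0 0.05 0 0 0;0.003 0 0.05 0 0 0;0.003 0 0.05 0 0 0' >/dev/null; python3 go.py 620.7 -42 81 0.115
```

```text
t 27.525 pos [620.9 -40.5 159.1] psi 0.1159 z [ 0. -0. -1.] F [ 0.3 -0.7  0.3] M [-0.02 -0.04 -0.04] w 0.999 g 0.0 q6 1.2
shift mm [-0.4  1.5 78.1]
turn [ 0.    -0.     0.005]
```

```bash
python3 -m jog '-0.0003 0.0013 0.03 0 0 0;-0.0003 0.0013 0.05 0 0 0;-0.0003 0.0013 0.065 0 0 0;-0.0003 0.0013 0.074 0 0 0;-0.0003 0.0013 0.078 0 0 0;-0.0003 0.0013 0.078 0 0 0' >/dev/null; python3 go.py 620.7 -42 81 0.115; python3 -m jog '0 0 0 0 0 0;0 0 0 0 0 0;0 0 0 0 0 0;0 0 0 0 0 0;0 0 0 0 0 0;0 0 0 0 0 0' 0.0 >/dev/null; python3 go.py
```

```text
t 28.275 pos [620.8 -41.6  81.2] psi 0.1159 z [ 0. -0. -1.] F [ 0.3 -0.1 -0.1] M [0.03 0.01 0.01] w 0.999 g 0.0 q6 1.2
shift mm [-0.1  0.4  0.2]
turn [ 0.    -0.001  0.005]
t 29.025 pos [621.9 -42.   84.4] psi 0.1161 z [ 0.003 -0.001 -1.   ] F [-5.9 -0.  16.6] M [ 0.15  0.98 -0.  ] w 0.396 g 60.3 q6 1.2
```

```bash
python3 snap.py 25; python3 - <<'E'
from h import *
from rig import cams
s=load("scene",25)["frame"];c=cams.read_camera("top")["frame"]
im=np.zeros((600,800,3),np.uint8)
im[:,:400]=cv2.resize(s[160:220,315:355,::-1],(400,600),interpolation=cv2.INTER_CUBIC)
im[:,400:]=cv2.resize(c[150:210,285:325,::-1],(400,600),interpolation=cv2.INTER_CUBIC)
cv2.imwrite("pics/chk4.png",im)
E
python3 go.py
```

```text
25 [621.9 -42.   84.4] 340.7 221.0
t 29.125 pos [621.9 -42.   84.3] psi 0.116 z [ 0.003 -0.001 -1.   ] F [-5.5  0.3 17.3] M [ 0.12  0.93 -0.06] w 0.391 g 60.3 q6 1.2
```

View pics/chk4.png

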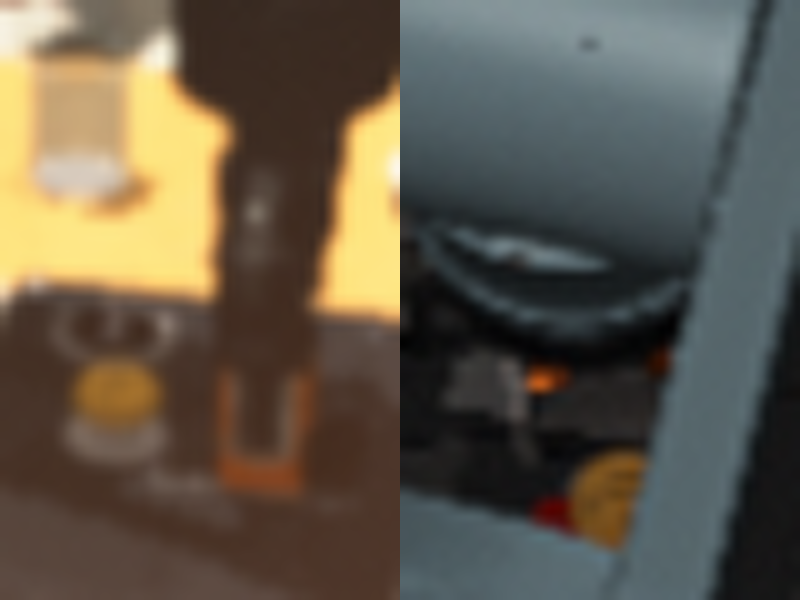

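```bash
python3 - <<'E'
from h import *
c=load("scene",25)
for d in(22,28):
  for z in(75,89,95,102,110,116,120): p=proj(c,[620.7+.115*d,-42-d,z]);print(d,z,((p+.5-[315,160])*10).round(0))
E
```

```text
22 75 [255. 489.]
22 89 [256. 452.]
22 95 [257. 437.]
22 102 [258. 418.]
22 110 [259. 397.]
22 116 [259. 381.]
22 120 [260. 370.]
28 75 [252. 498.]
28 89 [253. 462.]
28 95 [254. 446.]
28 102 [255. 427.]
28 110 [256. 406.]
28 116 [256. 390.]
28 120 [257. 379.]
```

The fingers sit over the full height of the catches (finger bottom row 455 corresponds to z≈90). Try a gentle lift while watching the force.

```bash
python3 -m jog '0 0 -0.003 0 0 0;0 0 -0.005 0 0 0;0 0 -0.005 0 0 0' >/dev/null; python3 go.py;  python3 -m jog '0 0 -0.004 0 0 0;0 0 -0.007 0 0 0;0 0 -0.007 0 0 0' >/dev/null; python3 go.py
```

```text
t 29.5 pos [620.4 -41.5  85.7] psi 0.116 z [-0.  0. -1.] F [-0.6  0.  -0.7] M [ 0.02 -0.07 -0.04] w 0.392 g 59.8 q6 1.2
t 29.875 pos [620.7 -41.6  93.3] psi 0.116 z [ 0. -0. -1.] F [ 0.2  0.6 -2. ] M [-0.02  0.01 -0.06] w 0.39 g 60.0 q6 1.2
```

```bash
python3 -m jog '0 0 -0.01 0 0 0;0 0 -0.02 0 0 0;0 0 -0.035 0 0 0;0 0 -0.05 0 0 0;0 0 -0.065 0 0 0;0 0 -0.08 0 0 0;0 0 -0.095 0 0 0;0 0 -0.11 0 0 0;0 0 -0.125 0 0 0;0 0 -0.135 0 0 0;0 0 -0.14 0 0 0;0 0 -0.14 0 0 0;0 0 -0.14 0 0 0;0 0 -0.14 0 0 0;0 0 -0.14 0 0 0;0 0 -0.14 0 0 0' >/dev/null; python3 go.py; python3 snap.py 26; python3 - <<'E'
from h import *
s=load("scene",26)["frame"];cv2.imwrite("pics/chk5.png",cv2.resize(s[120:270,240:440,::-1],(800,600),interpolation=cv2.INTER_CUBIC))
E
```

```text
t 31.875 pos [620.5 -41.6 232.8] psi 0.116 z [-0.  0. -1.] F [-0.9 -0.1 -0.8] M [-0.    0.03  0.02] w 0.392 g 60.3 q6 1.2
26 [620.6 -41.6 232.9] 342.0 182.4
```

View pics/chk5.png

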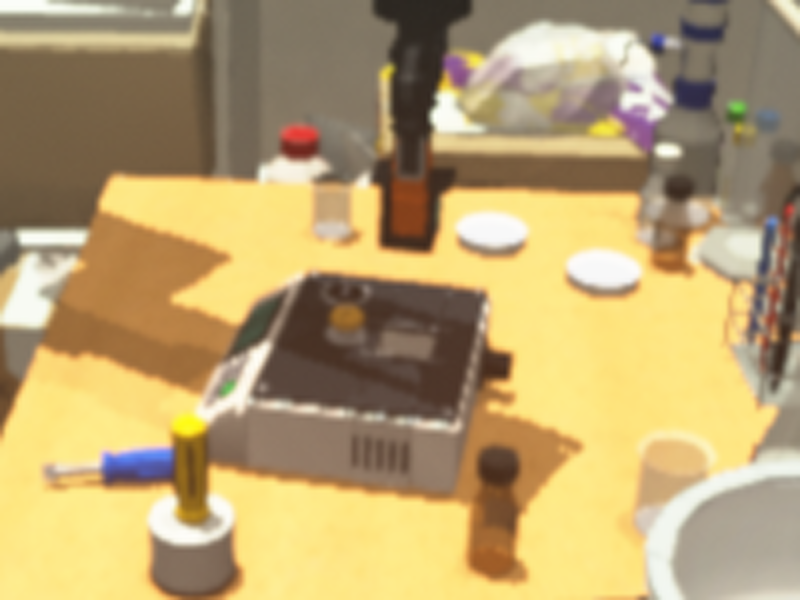

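The cassette hangs upright by its catches at crop (408,210), with its bottom at z≈168 mm, well above the photometer. The bay is empty and the driver is in its stand.

```bash
python3 -c "
from rig import workorder
print(workorder.sign_off())"
```

```text
the job is handed in; nothing more can be done
None
```

I turned the lock screw to its stop, stood the yellow driver back in its stand, and handed in while holding the cassette upright by its pinched catches, bottom about 9 cm above the deck; the blue look-alike, upright at the start, was lying on the bench by 6 s, apparently toppled on its own since the gripper's planned path stayed clear of it, though I did not see it fall.

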